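Slide the sugar caddy onto its mat

ROBOT

A 6-joint arm with a two-finger parallel gripper is mounted at the origin on a cart in front of the work surface, level with it; the furniture and walls round the work are solid. World frame = base frame: x ahead of the robot, y to its left, z up, the work surface at z = 0. Lengths are in m, angles in rad, forces in N, time in s.
With the tool pointing down it reaches from about 0.325 to 0.85 m from the base axis. Payload 15.5 kg.
Tool frame: the origin (TCP) lies on the centre line of the jaws, within the pads' length; the fingertips stand r.tips_ahead ahead of it and the grasp point (between the pads) lies 3 mm ahead of it (r.tips_ahead is the distance from the TCP to the fingertips, in m); y points along the fingers, z is the direction in which the jaws open and shut, and the axes are right-handed (so a half turn about y gives the same grasp; the last joint's range is limited). The gripper opens to 91 mm and grips with 3 to 60 N. Pads are 32 mm wide; open, the fingers measure 118 mm over their backs; the gripper's body (76 mm by 178 mm) begins 60 mm behind the grasp point.
Start: joints at [1.111, 0.494, 1.345, -0, 1.302, -0.096], TCP at [0.222, 0.584, 0.236] pointing down, gripper open.
Joint ranges: [-2.91, 2.91], [-0.82, 2.16], [0.22, 2.67], [-1.22, 4.37], [0.12, 2.79], [-3.08, 3.08]. Speed limits (rad/s): [1.89, 1.89, 2.57, 3.01, 3.01, 3.01].

INTERFACE

Orientations are given as a rotation vector (axis times angle).
In Python, from rig import r gives the robot as it stands. The module is installed in compiled form; this text tells all that it offers.
- The arm moves only by the tool move_arm, never from a script. Its argument "steps" is a list of rows, each an object with "xyz": the shift along the tool's x, y, z scaled (see below), a list of three; "rotation": the turn, a rotation vector about the tool's x, y, z scaled (see below), a list of three. A call has 1 to 8 rows; each row shifts and turns the commanded pose from where the row before left it, along the tool's axes as they then stand; what a row does not reach is not made up. The controller multiplies each number of a shift by 2 cm and each number of a turn by 0.1 rad. A row lasts 1/12 s, in which the tool goes at most 41.7 mm and 7.16 degrees, less where a joint would pass 70% of its speed; a pose out of reach is approached as far as the arm can. A call with a number of a shift or a turn outside -1 to 1 is refused whole. A call with a gripper value outside its range is refused whole. "jaw" is the opening, from 0 (shut) to 1 (fully open), set as the call begins (left out, the last holds). The fingers move at their own pace and stop on an object; "grip_force" is the grip in N (left out, the last holds). Time passes only in rows, so rows that do not move let the fingers close. It gives the time, the measured TCP pose, the force and the opening at its end, in the units of the state.
- r.sense(): the state, without advancing time (a new reading comes with each control period).
- r.camera(name): name is "side" or "top"; returns the picture (400x640x3 uint8, red, green, blue); there is no depth.
- r.camera_params(name): a dict with "K" (3x3 intrinsics, pixels), "D" ([k1, k2, p1, p2, k3] as OpenCV has them; the pictures are not rectified), "world_from_camera" (4x4, takes a point from camera to world coordinates). Camera axes: x right, y up, looking along -z (the intrinsics and any distortion apply to the point x, -y, -z); pixel columns grow to the right and rows downward; lengths in m; the calibration is good to about 2 mm. A picture is of the moment at which its call begins. camera_params takes no time and is no camera call.
- r.job_done(): hands the job in, once; it reports no verdict.
The state is a dict: "time": time; "q": joint angles; "dq": joint speeds; "tau": joint torques, N m; "tool_pos": TCP position; "tcp_rot": TCP orientation; "contact_force": force on the tool from outside, world axes, zero at the start; "ft_torque": the same for the moment, N m; "gripper_width": finger opening in m.
Only numpy, scipy, OpenCV 4.12 (cv2) and the standard library are available. Lean on these libraries where they do the work, as an engineer would, in place of code of your own. Each camera call takes 0.05 s, during which the arm holds its last target. There are 200 camera calls.

TASK

The sugar caddy belongs on the round cork mat of the prep table. Its sachets stand loose, so do not lift or tip it: push it across the table top until it stands in the middle of the mat. Leave the stack of cup lids and the espresso cup, which stand behind its way, where they are.

Things in the scene. Friction and masses are not known exactly. Their poses are not given: they have to be found in the camera images.
- caddy_center (a point): Sugar caddy: white, open, oblong porcelain box with upright paper sachets in it, loose, 0.1 to 0.18 kg. Walls 52 mm (along this point's x) by 60 mm (its y), thin, 45 mm high; sachets reach 60 mm. The point is in the middle of the box, 22.5 mm above the table top (z = 0); z up, x and y square to the walls. It starts with its 52 mm faces looking left and right, turned up to 12 degrees.
- mat: Round thin cork mat, 130 mm in diameter, fixed, level with the top: things slide onto it without a step. Origin at its centre, z = 0. It lies left or right of the caddy, 0.2 to 0.4 m away; the straight way is free. The top is flat from x = 0.46 to 0.72; nearer is a steel ledge 3 mm lower, after a gap. A clear glass guard hangs 0.56 m above the top beyond x = 0.69: keep the arm low there.
- lids_center (a point): Stack of black cup lids, a round drum 69 mm in diameter and 39 mm high, loose on the table behind the caddy's way (farther from the robot). Point at its centre, half-way up (19.5 mm above the table).
- cup_center (a point): White espresso cup, empty, loose on the table behind and to the left of the caddy's way (farther from the robot): bowl 78 mm in diameter, 55 mm high, with an ear that reaches 60 mm from the bowl's axis on the side away from the robot. Point on the bowl's axis, half-way up (27.5 mm above the table).

How it is judged:
By the outcome, as a careful person would: the job done as asked, in the order asked, and still so for the second after the job is handed in, with the robot touching nothing.
It also fails if it takes over 38 s, if anything falls off the work surface, if the arm or the gripper's body presses on something with over 40 N, if the wrist force passes 120 N, or if a joint passes its speed limit or range.

## Working session

There is one attempt and no reset: what is moved stays moved. The work goes in short steps, Python scripts to look and compute and a tool call to move; the robot and the scene stay as the last step left them, time stands still between calls to the robot, and variables do not carry over. Pictures are saved under pics/ and viewed, about 8 in all and at most 12, crops included, and the job is handed in when it is done.

Besides the shell and the picture viewer there is one more tool, called after ">>>" as a command line: name --argument value ..., lists and objects as JSON in quotes. move_arm: Moves the arm, as the interface text tells. Its arguments: {"type":"object","properties":{"steps":{"type":"array"},"jaw":{"type":"number"},"grip_force":{"type":"number"}},"required":["steps"]}

```bash
mkdir -p pics; python3 - <<'E'
from rig import r
import cv2
for n in("top","side"):
    cv2.imwrite(f"pics/{n}0.png",r.camera(n)[:,:,::-1])
    p=r.camera_params(n);print(n,p["K"],p["D"],p["world_from_camera"])
print(r.tips_ahead,r.sense())
E
```

```text
top [[418.55502212   0.         317.26548057]
 [  0.         418.55502212 190.89151304]
 [  0.           0.           1.        ]] [-0.08912185  0.          0.          0.          0.        ] [[-0.01122098  0.99294015 -0.11808454  0.4940408 ]
 [-0.99928238 -0.00686264  0.03725079 -0.0376221 ]
 [ 0.03617743  0.11841779  0.9923046   0.90632556]
 [ 0.          0.          0.          1.        ]]
side [[407.50297138   0.         323.87507013]
 [  0.         407.50297138 194.73047189]
 [  0.           0.           1.        ]] [-0.0380888  0.         0.         0.         0.       ] [[ 0.99352515 -0.07299138  0.08706335  0.67401606]
 [ 0.11349501  0.60281962 -0.78976414 -0.75702037]
 [ 0.00516248  0.79453179  0.60720061  0.58834098]
 [ 0.          0.          0.          1.        ]]
0.022 {'time': 0.1, 'q': array([ 1.11151223e+00,  4.94170105e-01,  1.34607911e+00, -2.69358558e-05,
        1.30251685e+00, -9.54993174e-02]), 'dq': array([-0.00011892, -0.00066985, -0.00220741,  0.00112737, -0.00064616,
       -0.00077484]), 'tau': array([ 1.31631623e-03, -8.80232549e+01, -3.82538295e+01,  7.10054068e-02,
        4.81736823e-02, -6.39267455e-05]), 'tool_pos': array([0.22224048, 0.58379727, 0.23536401]), 'tcp_rot': array([-1.553024  ,  0.28570363, -0.28523593]), 'contact_force': array([ 0.01775633, -0.72969535, -0.94488815]), 'ft_torque': array([ 0.0140546 , -0.03836819, -0.01140019]), 'gripper_width': 0.09148193671146852}
```

View pics/top0.png

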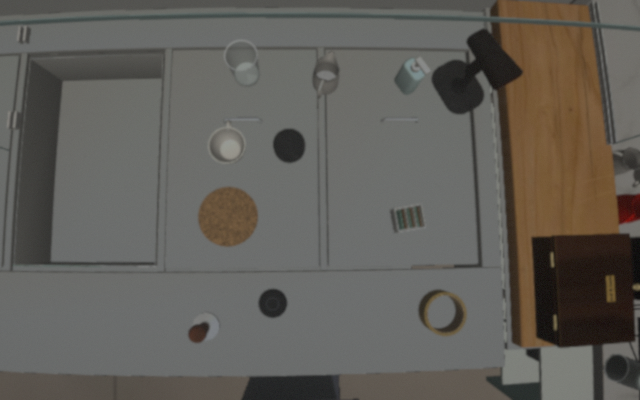

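View pics/side0.png

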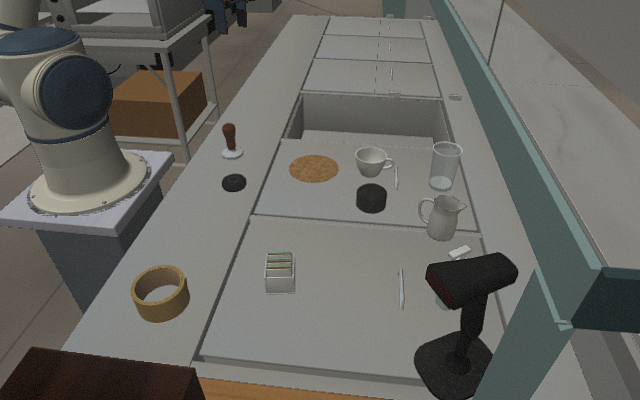

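The top view shows the caddy at about (408,218), the mat at (228,216), the lids at (289,145) and the cup at (227,145). The side view agrees: the way is free and the push goes left (+y).

```bash
cat > h.py <<'E'
from rig import r
import cv2, numpy as np
from scipy.spatial.transform import Rotation as R
def ray(n,uv,z):
    p=r.camera_params(n); uv=np.array(uv,float).reshape(-1,1,2)
    a=cv2.undistortPoints(uv,np.array(p["K"]),np.array(p["D"])).reshape(-1,2)
    T=np.array(p["world_from_camera"]); d=np.c_[a[:,0],-a[:,1],-np.ones(len(a))]@T[:3,:3].T
    o=T[:3,3]; return o+d*((z-o[2])/d[:,2])[:,None]
def mat(im):
    h=cv2.cvtColor(im,cv2.COLOR_RGB2HSV)
    m=cv2.inRange(h,(8,80,50),(25,255,255)); m[:, :180]=0; m[:,280:]=0; m[:170]=0; m[265:]=0
    c=max(cv2.findContours(m,0,2)[0],key=cv2.contourArea)
    return c
def circ(P):  # least squares circle
    A=np.c_[2*P[:,:2],np.ones(len(P))]; s=np.linalg.lstsq(A,(P[:,:2]**2).sum(1),rcond=None)[0]
    return s[:2],np.sqrt(s[2]+s[:2]@s[:2])
E
python3 - <<'E'
from h import *
im=r.camera("top")
c=mat(im); print("mat",circ(ray("top",cv2.convexHull(c),0)))
print("rough", ray("top",[[408,218]],.045), ray("top",[[289,145]],.039), ray("top",[[227,145]],.055))
print("tool axes\n",R.from_rotvec(r.sense()["tcp_rot"]).as_matrix().round(3))
cr=im[190:245,375:440]; cr=cv2.resize(cr,None,fx=9,fy=9,interpolation=cv2.INTER_CUBIC)
s=r.camera("side")[235:305,245:315]; s=cv2.resize(s,(495,495),interpolation=cv2.INTER_CUBIC)
o=np.zeros((500,800,3),np.uint8); cr=cr[:, :]; 
o=cv2.hconcat([cv2.resize(cr,(585,495)),s]); o=cv2.resize(o,None,fx=.72,fy=.72)
cv2.imwrite("pics/crop1.png",cv2.convertScaleAbs(o[:,:,::-1],alpha=1.4))
E
```

```text
mat (array([0.5485012 , 0.12275796]), np.float64(0.06260279596511556))
rough [[ 0.5383461  -0.25850832  0.045     ]] [[ 0.6953558  -0.01149101  0.039     ]] [[0.69237349 0.1164468  0.055     ]]
tool axes
 [[ 0.935 -0.     0.356]
 [-0.356 -0.001  0.935]
 [-0.    -1.    -0.001]]
```

View pics/crop1.png

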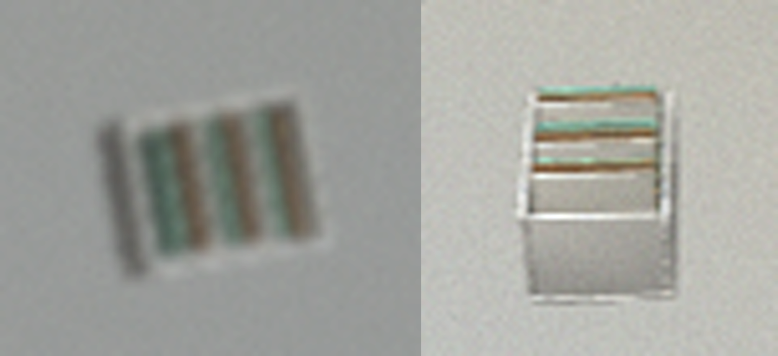

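The crop shows the caddy's rim corners (top: about (125,125), (300,95), (325,240), (155,275)). In the side view the front bottom edge runs (530,298) to (677,296), and the rim is at rows 93 and 215.

```bash
python3 - <<'E'
from h import *
t=np.array([[125,122],[300,92],[327,240],[152,273]])/6.48+[375,190]
P=ray("top",t,.045)[:,:2]; print("top rim",P.round(4),P.mean(0))
s=lambda q:(np.array(q)-[421,0])/5.09+[245,235]
S=ray("side",s([[521,215],[660,215],[668,95],[530,93]]),.045)[:,:2]; print("side rim",S.round(4),S.mean(0))
B=ray("side",s([[530,298],[677,296]]),0)[:,:2]; print("side bottom front",B.round(4),B.mean(0))
for Q in (P,S):
    (c,wh,a)=cv2.minAreaRect(Q.astype(np.float32)*1000); print(c,wh,a)
q=r.sense();print(q["time"])
E
```

```text
top rim [[ 0.5578 -0.2301]
 [ 0.5669 -0.2879]
 [ 0.519  -0.2949]
 [ 0.5093 -0.2374]] [ 0.53826649 -0.26259761]
side rim [[ 0.5207 -0.2973]
 [ 0.5678 -0.2916]
 [ 0.5608 -0.2352]
 [ 0.5109 -0.2402]] [ 0.54006256 -0.2660438 ]
side bottom front [[ 0.5199 -0.2965]
 [ 0.5716 -0.2894]] [ 0.54576805 -0.29294483]
(538.1126708984375, -262.65228271484375) (49.039546966552734, 58.89547348022461) 8.994979858398438
(539.3543090820312, -265.8748779296875) (50.17838668823242, 58.02473831176758) 7.1149983406066895
0.2
```

>>> move_arm --steps '[{"xyz": [0,0,0],"rotation": [0,1,0]},{"xyz": [0,0,0],"rotation": [0,1,0]},{"xyz": [0,0,0],"rotation": [0,1,0]},{"xyz": [0,0,0],"rotation": [0,1,0]},{"xyz": [0,0,0],"rotation": [0,1,0]},{"xyz": [0,0,0],"rotation": [0,1,0]}]' --jaw 0.22 --grip_force 20

```text
time: 0.7
tool_pos: [0.2223, 0.584, 0.2357]
tcp_rot: [-1.436, 0.755, -0.755]
contact_force: [-0.6, -0.1, 0.7]
gripper_width: 0.0543
```

>>> move_arm --steps '[{"xyz": [0,0,0],"rotation": [0,1,0]},{"xyz": [0,0,0],"rotation": [0,1,0]},{"xyz": [0,0,0],"rotation": [0,1,0]},{"xyz": [0,0,0],"rotation": [0,1,0]},{"xyz": [0,0,0],"rotation": [0,1,0]},{"xyz": [0,0,0],"rotation": [0,1,0]}]'

```text
time: 1.2
tool_pos: [0.2223, 0.584, 0.2358]
tcp_rot: [-1.21, 1.208, -1.208]
contact_force: [-0.1, 0.1, -1.0]
gripper_width: 0.0205
```

>>> move_arm --steps '[{"xyz": [1,0,1],"rotation": [0,0,0]},{"xyz": [1,0,1],"rotation": [0,0,0]},{"xyz": [1,0,1],"rotation": [0,0,0]},{"xyz": [1,0,1],"rotation": [0,0,0]},{"xyz": [1,0,1],"rotation": [0,0,0]},{"xyz": [1,0,1],"rotation": [0,0,0]},{"xyz": [1,0,1],"rotation": [0,0,0]},{"xyz": [1,0,1],"rotation": [0,0,0]}]'

```text
time: 1.87
tool_pos: [0.3843, 0.4241, 0.2359]
tcp_rot: [-1.213, 1.204, -1.204]
contact_force: [-0.3, 0.8, -0.3]
gripper_width: 0.0202
```

>>> move_arm --steps '[{"xyz": [1,0,1],"rotation": [0,0,0]},{"xyz": [1,0,1],"rotation": [0,0,0]},{"xyz": [1,0,1],"rotation": [0,0,0]},{"xyz": [1,0,1],"rotation": [0,0,0]},{"xyz": [1,0,1],"rotation": [0,0,0]},{"xyz": [1,0,1],"rotation": [0,0,0]},{"xyz": [1,0,1],"rotation": [0,0,0]},{"xyz": [1,0,1],"rotation": [0,0,0]}]'

```text
time: 2.53
tool_pos: [0.5454, 0.2652, 0.2358]
tcp_rot: [-1.213, 1.204, -1.204]
contact_force: [0.6, -0.3, 0.3]
gripper_width: 0.0202
```

>>> move_arm --steps '[{"xyz": [1,0,0],"rotation": [0,0,0]},{"xyz": [1,0,0],"rotation": [0,0,0]},{"xyz": [1,0,0],"rotation": [0,0,0]},{"xyz": [1,0,0],"rotation": [0,0,0]},{"xyz": [1,0,0],"rotation": [0,0,0]},{"xyz": [1,0,0],"rotation": [0,0,0]},{"xyz": [1,0,0],"rotation": [0,0,0]},{"xyz": [1,0,0],"rotation": [0,0,0]}]'

```text
time: 3.2
tool_pos: [0.5456, 0.1054, 0.2359]
tcp_rot: [-1.213, 1.204, -1.204]
contact_force: [0.4, 0.1, 0.9]
gripper_width: 0.0202
```

>>> move_arm --steps '[{"xyz": [1,0,0],"rotation": [0,0,0]},{"xyz": [1,0,0],"rotation": [0,0,0]},{"xyz": [1,0,0],"rotation": [0,0,0]},{"xyz": [1,0,0],"rotation": [0,0,0]},{"xyz": [1,0,0],"rotation": [0,0,0]},{"xyz": [1,0,0],"rotation": [0,0,0]},{"xyz": [1,0,0],"rotation": [0,0,0]},{"xyz": [1,0,0],"rotation": [0,0,0]}]'

```text
time: 3.87
tool_pos: [0.5467, -0.0546, 0.2358]
tcp_rot: [-1.213, 1.204, -1.204]
contact_force: [0.7, 0.3, -0.9]
gripper_width: 0.02
```

>>> move_arm --steps '[{"xyz": [1,0,0],"rotation": [0,0,0]},{"xyz": [1,0,0],"rotation": [0,0,0]},{"xyz": [1,0,0],"rotation": [0,0,0]},{"xyz": [1,0,0],"rotation": [0,0,0]},{"xyz": [1,0,0],"rotation": [0,0,0]},{"xyz": [1,0,0],"rotation": [0,0,0]},{"xyz": [1,0,0],"rotation": [0,0,0]},{"xyz": [1,0,0],"rotation": [0,0,0]}]'

```text
time: 4.53
tool_pos: [0.5478, -0.2146, 0.2358]
tcp_rot: [-1.213, 1.204, -1.204]
contact_force: [0.4, 0.4, 0.3]
gripper_width: 0.0201
```

>>> move_arm --steps '[{"xyz": [1,0,0],"rotation": [0,0,0]},{"xyz": [1,0,0],"rotation": [0,0,0]},{"xyz": [1,0,0],"rotation": [0,0,0]},{"xyz": [1,0,0],"rotation": [0,0,0]},{"xyz": [1,0,0],"rotation": [0,0,0]},{"xyz": [1,0,0],"rotation": [0,0,0]},{"xyz": [1,0,0],"rotation": [0,0,0]}]'

```text
time: 5.12
tool_pos: [0.5488, -0.3546, 0.2357]
tcp_rot: [-1.213, 1.204, -1.204]
contact_force: [0.6, -0.3, 0.5]
gripper_width: 0.0197
```

>>> move_arm --steps '[{"xyz": [0.2,1,0],"rotation": [0,0,0]},{"xyz": [0,1,0],"rotation": [0,0,0]},{"xyz": [0,1,0],"rotation": [0,0,0]},{"xyz": [0,1,0],"rotation": [0,0,0]},{"xyz": [0,1,0],"rotation": [0,0,0]},{"xyz": [0,1,0],"rotation": [0,0,0]},{"xyz": [0,1,0],"rotation": [0,0,0]}]'

```text
time: 5.7
tool_pos: [0.5489, -0.3576, 0.0949]
tcp_rot: [-1.213, 1.204, -1.204]
contact_force: [0.2, -0.0, -0.2]
gripper_width: 0.0202
```

```bash
python3 - <<'E'
from h import *
print(r.sense()["tool_pos"],r.sense()["time"])
a=r.camera("top")[150:290,340:540]; b=r.camera("side")[180:320,200:400]
cv2.imwrite("pics/c2.png",cv2.convertScaleAbs(cv2.resize(cv2.hconcat([a,b]),None,fx=2,fy=2)[:,:,::-1],alpha=1.3))
E
```

```text
[ 0.54886915 -0.35755986  0.09485564] 5.7
```

View pics/c2.png

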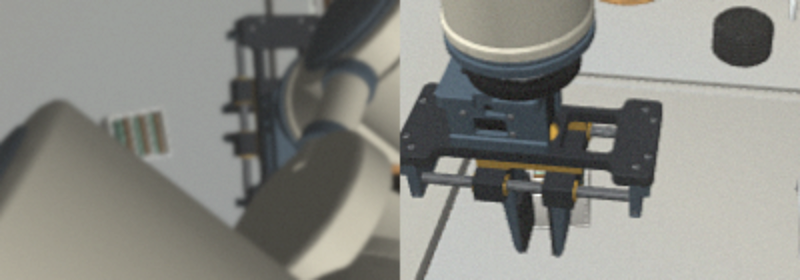

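>>> move_arm --steps '[{"xyz": [0,1,-0.2],"rotation": [0,0,0]},{"xyz": [0,1,0],"rotation": [0,0,0]},{"xyz": [0,0.8,0],"rotation": [0,0,0]},{"xyz": [0,0.4,0],"rotation": [0,0,0]},{"xyz": [-0.5,0,0],"rotation": [0,0,0]},{"xyz": [-0.5,0,0],"rotation": [0,0,0]},{"xyz": [-0.5,0,0],"rotation": [0,0,0]},{"xyz": [-0.5,0,0],"rotation": [0,0,0]}]'

```text
time: 6.47
tool_pos: [0.5452, -0.3165, 0.0331]
tcp_rot: [-1.212, 1.203, -1.205]
contact_force: [-0.2, 0.2, 0.2]
gripper_width: 0.0202
```

>>> move_arm --steps '[{"xyz": [-0.25,0,0],"rotation": [0,0,0]},{"xyz": [-0.25,0,0],"rotation": [0,0,0]},{"xyz": [-0.25,0,0],"rotation": [0,0,0]},{"xyz": [-0.25,0,0],"rotation": [0,0,0]},{"xyz": [-0.25,0,0],"rotation": [0,0,0]},{"xyz": [-0.25,0,0],"rotation": [0,0,0]},{"xyz": [-0.25,0,0],"rotation": [0,0,0]},{"xyz": [-0.25,0,0],"rotation": [0,0,0]}]'

```text
time: 7.13
tool_pos: [0.5444, -0.2773, 0.0319]
tcp_rot: [-1.212, 1.204, -1.204]
contact_force: [1.2, -1.5, 1.7]
gripper_width: 0.0203
```

```bash
python3 - <<'E'
from h import *
print(r.sense()["tool_pos"],r.sense()["time"],r.sense()["contact_force"])
a=r.camera("top")[150:290,300:500]; b=r.camera("side")[180:320,200:400]
cv2.imwrite("pics/c3.png",cv2.convertScaleAbs(cv2.resize(cv2.hconcat([a,b]),None,fx=2,fy=2)[:,:,::-1],alpha=1.3))
E
```

```text
[ 0.54444797 -0.27730318  0.03191614] 7.1333 [ 1.22552701 -1.47117047  1.69985883]
```

View pics/c3.png

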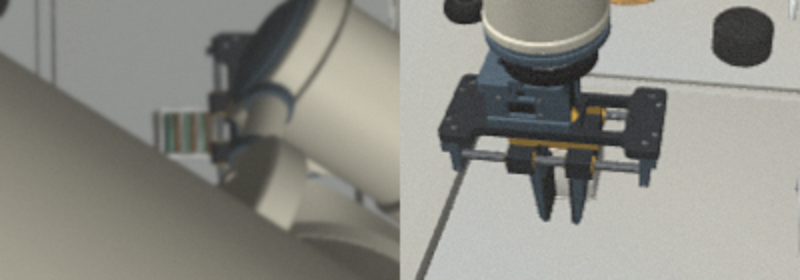

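The caddy has squared up against the fingers. In the top crop its left rim runs from (160,110) to (162,153) and its right rim is at about column 212.

```bash
python3 - <<'E'
from h import *
print(ray("top",np.array([[158,110],[160,154],[211,110],[212,153]])/2+[300,150],.045).round(4))
E
```

```text
[[ 0.5661 -0.1982  0.045 ]
 [ 0.5204 -0.199   0.045 ]
 [ 0.5656 -0.2542  0.045 ]
 [ 0.5207 -0.2537  0.045 ]]
```

>>> move_arm --steps '[{"xyz": [-0.4,0,0.01],"rotation": [0,0,0]},{"xyz": [-0.5,0,0.01],"rotation": [0,0,0]},{"xyz": [-0.5,0,0.01],"rotation": [0,0,0]},{"xyz": [-0.5,0,0.01],"rotation": [0,0,0]},{"xyz": [-0.5,0,0.01],"rotation": [0,0,0]},{"xyz": [-0.5,0,0.01],"rotation": [0,0,0]},{"xyz": [-0.5,0,0.01],"rotation": [0,0,0]},{"xyz": [-0.5,0,0.01],"rotation": [0,0,0]}]'

```text
time: 7.9
tool_pos: [0.5454, -0.1985, 0.0319]
tcp_rot: [-1.213, 1.204, -1.204]
contact_force: [-0.0, -1.1, -0.9]
gripper_width: 0.0201
```

>>> move_arm --steps '[{"xyz": [-0.5,0,0.01],"rotation": [0,0,0]},{"xyz": [-0.5,0,0.01],"rotation": [0,0,0]},{"xyz": [-0.5,0,0.01],"rotation": [0,0,0]},{"xyz": [-0.5,0,0.01],"rotation": [0,0,0]},{"xyz": [-0.5,0,0.01],"rotation": [0,0,0]},{"xyz": [-0.5,0,0.01],"rotation": [0,0,0]},{"xyz": [-0.5,0,0.01],"rotation": [0,0,0]},{"xyz": [-0.4,0,0.01],"rotation": [0,0,0]}]'

```text
time: 8.57
tool_pos: [0.5465, -0.1205, 0.0319]
tcp_rot: [-1.213, 1.204, -1.204]
contact_force: [0.0, -0.7, -0.9]
gripper_width: 0.0198
```

```bash
python3 - <<'E'
from h import *
print(r.sense()["tool_pos"],r.sense()["time"],r.sense()["contact_force"])
a=r.camera("top")[120:260,200:400]; b=r.camera("side")[130:270,230:430]
cv2.imwrite("pics/c4.png",cv2.convertScaleAbs(cv2.resize(cv2.hconcat([a,b]),None,fx=2,fy=2)[:,:,::-1],alpha=1.3))
E
```

```text
[ 0.54649898 -0.12047117  0.0319373 ] 8.5667 [ 0.01316029 -0.71579932 -0.89919852]
```

View pics/c4.png

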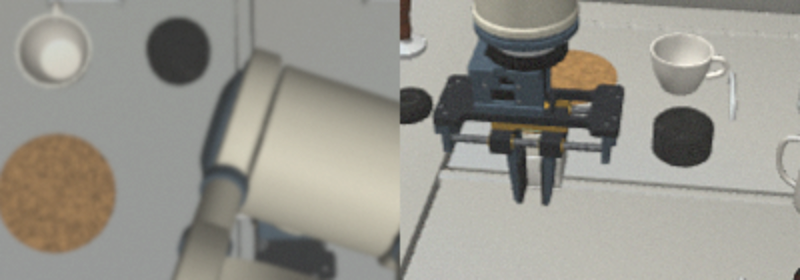

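The side crop shows the caddy still square in front of the fingers at about (540,170), with the lids and cup in place.

>>> move_arm --steps '[{"xyz": [-0.4,0,0.015],"rotation": [0,0,0]},{"xyz": [-0.5,0,0.015],"rotation": [0,0,0]},{"xyz": [-0.5,0,0.015],"rotation": [0,0,0]},{"xyz": [-0.5,0,0.015],"rotation": [0,0,0]},{"xyz": [-0.5,0,0.015],"rotation": [0,0,0]},{"xyz": [-0.5,0,0.015],"rotation": [0,0,0]},{"xyz": [-0.5,0,0.015],"rotation": [0,0,0]},{"xyz": [-0.5,0,0.015],"rotation": [0,0,0]}]'

```text
time: 9.33
tool_pos: [0.5484, -0.0425, 0.0319]
tcp_rot: [-1.213, 1.204, -1.204]
contact_force: [-0.7, -1.5, 1.3]
gripper_width: 0.0201
```

>>> move_arm --steps '[{"xyz": [-0.5,0,0.015],"rotation": [0,0,0]},{"xyz": [-0.5,0,0.015],"rotation": [0,0,0]},{"xyz": [-0.5,0,0.015],"rotation": [0,0,0]},{"xyz": [-0.5,0,0.015],"rotation": [0,0,0]},{"xyz": [-0.5,0,0.015],"rotation": [0,0,0]},{"xyz": [-0.5,0,0.015],"rotation": [0,0,0]},{"xyz": [-0.4,0,0.015],"rotation": [0,0,0]},{"xyz": [-0.3,0,0.015],"rotation": [0,0,0]}]'

```text
time: 10.0
tool_pos: [0.5502, 0.0315, 0.0319]
tcp_rot: [-1.213, 1.204, -1.204]
contact_force: [0.3, -1.0, 1.1]
gripper_width: 0.0203
```

```bash
python3 - <<'E'
from h import *
print(r.sense()["tool_pos"],r.sense()["time"],r.sense()["contact_force"])
a=r.camera("top")[150:270,180:340]; b=r.camera("side")[120:240,240:400]
cv2.imwrite("pics/c5.png",cv2.convertScaleAbs(cv2.resize(cv2.hconcat([a,b]),None,fx=2.5,fy=2.5)[:,:,::-1],alpha=1.3))
E
```

```text
[0.55020906 0.0314509  0.03190093] 10.0 [ 0.29911275 -0.97996527  1.06166297]
```

View pics/c5.png

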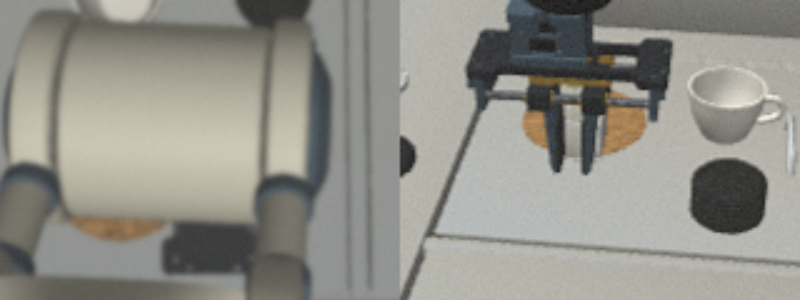

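>>> move_arm --steps '[{"xyz": [-0.2,0,0],"rotation": [0,0,0]},{"xyz": [-0.3,0,0],"rotation": [0,0,0]},{"xyz": [-0.3,0,0],"rotation": [0,0,0]},{"xyz": [-0.3,0,0],"rotation": [0,0,0]},{"xyz": [-0.3,0,0],"rotation": [0,0,0]},{"xyz": [-0.25,0,0],"rotation": [0,0,0]},{"xyz": [-0.15,0,0],"rotation": [0,0,0]},{"xyz": [0,0,0],"rotation": [0,0,0]}]'

```text
time: 10.77
tool_pos: [0.55, 0.0671, 0.0319]
tcp_rot: [-1.213, 1.204, -1.204]
contact_force: [0.1, -0.7, 0.9]
gripper_width: 0.0203
```

>>> move_arm --steps '[{"xyz": [0.2,0,0],"rotation": [0,0,0]},{"xyz": [0.5,0,0],"rotation": [0,0,0]},{"xyz": [1,0,0],"rotation": [0,0,0]},{"xyz": [1,0,0],"rotation": [0,0,0]},{"xyz": [1,-1,0],"rotation": [0,0,0]},{"xyz": [1,-1,0],"rotation": [0,0,0]},{"xyz": [1,-1,0],"rotation": [0,0,0]},{"xyz": [1,-1,0],"rotation": [0,0,0]}]'

```text
time: 11.43
tool_pos: [0.5505, -0.0697, 0.1128]
tcp_rot: [-1.212, 1.205, -1.205]
contact_force: [-0.5, 0.2, -0.9]
gripper_width: 0.0201
```

>>> move_arm --steps '[{"xyz": [1,-1,0],"rotation": [0,0,0]},{"xyz": [1,-1,0],"rotation": [0,0,0]},{"xyz": [1,-1,0],"rotation": [0,0,0]},{"xyz": [1,-1,0],"rotation": [0,0,0]},{"xyz": [1,0,0],"rotation": [0,0,0]},{"xyz": [1,0,0],"rotation": [0,0,0]},{"xyz": [1,0,0],"rotation": [0,0,0]},{"xyz": [1,0,0],"rotation": [0,0,0]}]'

```text
time: 12.1
tool_pos: [0.5514, -0.2297, 0.1921]
tcp_rot: [-1.212, 1.204, -1.205]
contact_force: [0.8, -0.6, -1.2]
gripper_width: 0.0201
```

```bash
python3 - <<'E'
from h import *
print(r.sense()["tool_pos"],r.sense()["time"],r.sense()["contact_force"])
a=r.camera("top")[120:270,180:340]; b=r.camera("side")[110:260,270:430]
cv2.imwrite("pics/c6.png",cv2.convertScaleAbs(cv2.resize(cv2.hconcat([a,b]),None,fx=2.5,fy=2.5,interpolation=2)[:,:,::-1],alpha=1.3))
E
```

```text
[ 0.55135183 -0.2297139   0.19206006] 12.1 [ 0.78144373 -0.61871607 -1.18543897]
```

View pics/c6.png

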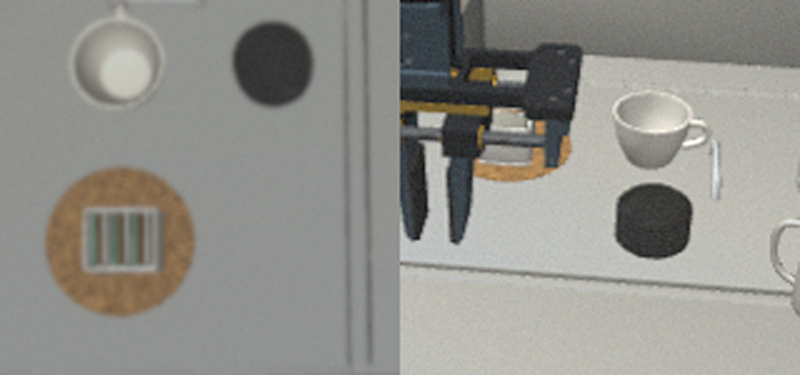

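The caddy stands upright and square on the mat. In the top crop its rim spans columns 83 to about 157 and rows 207 to 271, and the mat is centred at about (120,241). The lids and cup have not moved.

```bash
python3 - <<'E'
from h import *
im=r.camera("top")
c,rad=circ(ray("top",cv2.convexHull(mat(im)),0)); print("mat",c,rad)
for xr in(155,159):
    P=ray("top",np.array([[83,207],[xr,207],[xr,271],[83,271]])/2.5+[180,120],.045)
    print(P[:,:2].round(4).tolist(),P.mean(0)[:2]-c)
h=cv2.cvtColor(im,cv2.COLOR_RGB2GRAY); print(h[216,210:248])
E
```

```text
mat [0.54849839 0.12284096] 0.06255715101608562
[[0.5733, 0.1448], [0.5729, 0.0854], [0.5203, 0.085], [0.5207, 0.144]] [-0.00167927 -0.00803345]
[[0.5733, 0.1448], [0.5729, 0.0821], [0.5203, 0.0817], [0.5207, 0.144]] [-0.00169104 -0.00967541]
[ 86  90 101 111 106  96  95  90  76  71  82  99 100  91  84  79  76  72
  66  81  99  98  89  88  79  71  66  83 105  98  91 102 101  88  77  78
  81  79]
```

The caddy is about 8 mm short of the centre, so one more gentle push is needed, to TCP y ≈ 0.075.

>>> move_arm --steps '[{"xyz": [-1,1,0],"rotation": [0,0,0]},{"xyz": [-1,1,0],"rotation": [0,0,0]},{"xyz": [-1,1,0],"rotation": [0,0,0]},{"xyz": [-1,1,0],"rotation": [0,0,0]},{"xyz": [-1,1,0],"rotation": [0,0,0]},{"xyz": [-1,1,0],"rotation": [0,0,0]},{"xyz": [-1,1,0],"rotation": [0,0,0]},{"xyz": [-1,0.9,0],"rotation": [0,0,0]}]'

```text
time: 12.92
tool_pos: [0.5502, -0.0664, 0.0329]
tcp_rot: [-1.213, 1.204, -1.204]
contact_force: [0.6, 0.3, -0.0]
gripper_width: 0.02
```

>>> move_arm --steps '[{"xyz": [-1,0,0],"rotation": [0,0,0]},{"xyz": [-1,0,0],"rotation": [0,0,0]},{"xyz": [-1,0,0],"rotation": [0,0,0]},{"xyz": [-1,0,0],"rotation": [0,0,0]},{"xyz": [-0.8,0,0],"rotation": [0,0,0]},{"xyz": [-0.6,0,0],"rotation": [0,0,0]},{"xyz": [-0.3,0,0],"rotation": [0,0,0]},{"xyz": [-0.1,0,0],"rotation": [0,0,0]}]'

```text
time: 13.58
tool_pos: [0.55, 0.0492, 0.034]
tcp_rot: [-1.213, 1.203, -1.203]
contact_force: [-0.1, 0.3, 0.1]
gripper_width: 0.0201
```

Remaining: 26 mm.

>>> move_arm --steps '[{"xyz": [-0.3,0,0],"rotation": [0,0,0]},{"xyz": [-0.25,0,0],"rotation": [0,0,0]},{"xyz": [-0.2,0,0],"rotation": [0,0,0]},{"xyz": [-0.15,0,0],"rotation": [0,0,0]},{"xyz": [-0.15,0,0],"rotation": [0,0,0]},{"xyz": [-0.15,0,0],"rotation": [0,0,0]},{"xyz": [-0.1,0,0],"rotation": [0,0,0]},{"xyz": [0,0,0],"rotation": [0,0,0]}]'

```text
time: 14.25
tool_pos: [0.55, 0.0747, 0.0339]
tcp_rot: [-1.213, 1.204, -1.204]
contact_force: [-1.2, 0.6, -0.0]
gripper_width: 0.0203
```

>>> move_arm --steps '[{"xyz": [0.2,0,0],"rotation": [0,0,0]},{"xyz": [0.5,0,0],"rotation": [0,0,0]},{"xyz": [1,0,0],"rotation": [0,0,0]},{"xyz": [1,0,0],"rotation": [0,0,0]},{"xyz": [1,-1,0],"rotation": [0,0,0]},{"xyz": [1,-1,0],"rotation": [0,0,0]},{"xyz": [1,-1,0],"rotation": [0,0,0]},{"xyz": [1,-1,0],"rotation": [0,0,0]}]'

```text
time: 14.92
tool_pos: [0.5504, -0.0616, 0.1148]
tcp_rot: [-1.212, 1.205, -1.204]
contact_force: [-0.1, 0.5, -0.5]
gripper_width: 0.0203
```

>>> move_arm --steps '[{"xyz": [1,-1,0],"rotation": [0,0,0]},{"xyz": [1,-1,0],"rotation": [0,0,0]},{"xyz": [1,-1,0],"rotation": [0,0,0]},{"xyz": [1,-1,0],"rotation": [0,0,0]},{"xyz": [1,0,0],"rotation": [0,0,0]},{"xyz": [1,0,0],"rotation": [0,0,0]},{"xyz": [1,0,0],"rotation": [0,0,0]},{"xyz": [0,0,0],"rotation": [0,0,0]}]'

```text
time: 15.58
tool_pos: [0.5515, -0.2037, 0.194]
tcp_rot: [-1.212, 1.205, -1.207]
contact_force: [-0.8, -1.2, -1.0]
gripper_width: 0.0202
```

```bash
python3 - <<'E'
from h import *
print(r.sense()["tool_pos"],r.sense()["time"])
a=r.camera("top")
print(circ(ray("top",cv2.convexHull(mat(a)),0)))
cv2.imwrite("pics/c7.png",cv2.convertScaleAbs(cv2.resize(a[120:260,180:320],None,fx=4,fy=4,interpolation=2)[:,:,::-1],alpha=1.3))
E
```

```text
[ 0.55153172 -0.20367569  0.1940271 ] 15.5833
(array([0.5485349, 0.1228442]), np.float64(0.0625933964696889))
```

View pics/c7.png

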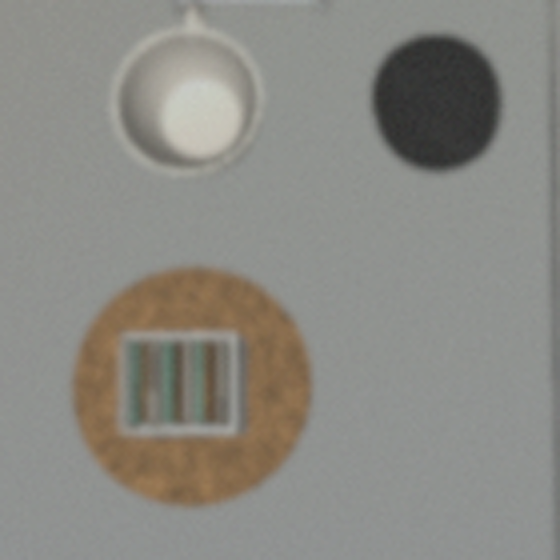

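The rim now spans columns 119 to 242 and rows 331 to 438, with the caddy upright.

```bash
python3 - <<'E'
from h import *
P=ray("top",np.array([[119,331],[242,331],[243,437],[121,438]])/4+[180,120],.045)
print(P[:,:2].round(4).tolist(),P.mean(0)[:2]-[.5485,.1228]); print(r.job_done())
E
```

```text
[[0.5735, 0.1519], [0.573, 0.0885], [0.5186, 0.0875], [0.5185, 0.15]] [-0.00259348 -0.00329578]
the job is handed in; nothing more can be done
None
```

The sugar caddy now stands on the cork mat, about 3 mm short in each direction (x and y) of the mat's centre. I slid it there with the two nearly closed fingers held low against its right face, in one long push and a final 8 mm correction. It was not lifted or tipped.

- **Last check:** the last top picture shows the caddy upright with its sachets in place. The offset comes from rim corners I read off that picture by hand. The calibration is good to about 2 mm, so the offset is uncertain by a few millimetres.
- **Cup and lids:** they look unmoved in every picture, but I checked that by eye and did not measure their final positions.
- **Robot:** the arm ended about 0.3 m to the right of the caddy and 0.19 m above the table, touching nothing. The job was handed in at about 15.6 s, and the force readings at the end of each move stayed around 2 N or less.
- **Disagreement between checks:** before the move, the top and side cameras put the caddy's y position about 3 mm apart. I took the average.

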